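# Wind the ruling bar square onto the wide gilt strip

### The job

Using only the two knobs of the ruling frame, wind its steel cross bar over to the wide gilt strip on the dark panel (not the narrow one) and leave it centred over that strip and square with it. Turn the knobs alternately in small steps, so that the bar is never more than 15 degrees out of square on the way.

Things in the scene. Friction and masses are not known exactly. Their poses are not given: they have to be found in the camera images.
- knob_left: Knob at the frame's left (+y) end, axis vertical: bright disc 68 mm wide, 8 high, with an upright black grip 60 mm long (own x), 16 thick (own y), top 50 mm above the origin. Origin: on the axis, underside of the disc, 51 mm above the table. Clockwise from above drives the bar's left end away from the robot, 30 mm per rad; anticlockwise back. Stiff (0.1 N m); stays put; turns 3.3 rad either way.
- knob_right: The same knob at the frame's right (-y) end, 380 mm from the left one; same sizes and origin. Clockwise seen from above likewise drives the bar's right end away from the robot, 30 mm per rad; anticlockwise drives it back.
- bar: Steel cross bar, 273 mm long (own y, +y to the left), 14 wide (x; ends 25), 12 high, lying on two racks 230 mm apart, located by a pin on each (1.5 mm play): its middle moves by the mean of the two, it swivels by their difference. Origin: underside, midway between the pins, 40 mm above the table; x points away from the robot. Starts square at the panel's middle. Not to be touched.
- wide_strip: The wider of two flat gilt strips fixed on the panel: 26 mm wide (x), 190 long (y), 2 thick; the narrow one is 8 mm wide. One lies 70-84 mm beyond the panel's middle, one as far on the robot's side; which is which varies. Origin: centre of its underside, 30 mm above the table; x points away from the robot along the bar's travel. The frame is turned up to 0.25 rad.

How it is judged:
By the outcome, as a careful person would: the job done as asked, in the order asked, and still so for the second after the job is handed in, with the robot touching nothing.
It also fails if it takes over 58 s, if anything falls off the work surface, if the arm or the gripper's body presses on something with over 40 N, if the wrist force passes 120 N, or if a joint passes its speed limit or range.

### The arm

A 7-joint arm with a two-finger parallel gripper is mounted at the origin on the work surface. World frame = base frame: x ahead of the robot, y to its left, z up, the work surface at z = 0. Lengths are in m, angles in rad, forces in N, time in s.
With the tool pointing down it reaches from about 0.4 to 0.85 m from the base axis. Payload 10.4 kg.
Tool frame: the origin (TCP) lies midway between the tips of the shut fingers; the grasp point (between the pads) lies 19 mm behind it; x points along the fingers, y is the direction in which the jaws open and shut, and the axes are right-handed (so a half turn about x gives the same grasp; the last joint's range is limited). The gripper opens to 87 mm and grips with 3 to 60 N. Pads are 19 mm wide; open, the fingers measure 117 mm over their backs; the gripper's body (75 mm by 190 mm) begins 51 mm behind the grasp point.
Start: joints at [-1.331, 0.332, -0.065, 1.46, 0.022, 1.35, -0.088], TCP at [0.162, 0.604, 0.223] pointing down, gripper open.
Joint ranges: [-2.6, 2.6], [-0.5, 2.12], [-1.47, 1.34], [0.16, 2.42], [-1.27, 4.41], [0.06, 2.06], [-2.6, 2.6]. Speed limits (rad/s): [2.22, 2.22, 2.79, 2.79, 3.14, 3.14, 3.14].

### API

Orientations are given as a unit quaternion [x, y, z, w].
In Python, from bench import r gives the robot as it stands.
- The arm moves only by the shell command python3 -m jog 'ROWS' [OPENING] [FORCE]. ROWS is JSON, a list of rows, each an object with "slide": the shift along the tool's x, y, z in cm, a list of three; "roll": the turn about the tool's x in degrees. A call has 1 to 5 rows; each row is the pose to reach, as a shift and turn from the pose measured when the call began, along the tool's axes at that moment; what a row does not reach only later rows make up. A row lasts 1/12 s, in which the tool goes at most 41.7 mm and 7.16 degrees, less where a joint would pass 70% of its speed; a pose out of reach is approached as far as the arm can. A call with a gripper value outside its range is refused whole. OPENING is the closure, from 0 (fully open) to 1 (shut), set as the call begins (- or left out, the last holds). The fingers move at their own pace and stop on an object; FORCE is the grip in N (left out, the last holds). Time passes only in rows, so rows that repeat a pose let the fingers close. It gives the time, the measured TCP pose, the force and the opening at its end, in the units of the state.
- r.read_state(): the state, without advancing time (a new reading comes with each control period).
- r.camera(name): name is "side" or "top" or "wrist"; returns the picture (480x640x3 uint8, red, green, blue); there is no depth.
- r.camera_info(name): a dict with "intrinsics" (3x3 intrinsics, pixels), "R" (3x3) and "t" (3): a world point X has camera coordinates R X + t; the wrist camera has in their place "hand_eye" (4x4, takes a point from camera to tool coordinates, whose origin is the TCP and whose axes are the tool frame's). Camera axes: x right, y down, z forward; pixel columns grow to the right and rows downward; lengths in m; the calibration is good to about 2 mm. The wrist camera is an equidistant fisheye: a pixel r from the principal point sees the ray r / f radians off the axis. A picture is of the moment at which its call begins: read the wrist's pose just before it. camera_info takes no time and is no camera call.
- r.close_job(): hands the job in, once; it reports no verdict.
The state is a dict: "time": time; "joint_positions": joint angles; "joint_vel": joint speeds; "joint_torque": joint torques, N m; "ee_pos": TCP position; "eef_rot": TCP orientation; "ft_force": force on the tool from outside, world axes, zero at the start; "torque": the same for the moment, N m; "width": finger opening in m.
Only numpy, scipy, OpenCV 4.12 (cv2) and the standard library are available. Lean on these libraries where they do the work, as an engineer would, in place of code of your own. Each camera call takes 0.05 s, during which the arm holds its last target.

## Working session

There is one attempt and no reset: what is moved stays moved. The work goes in short steps, Python scripts to look and compute and a shell command to move; the robot and the scene stay as the last step left them, time stands still between calls to the robot, and variables do not carry over. Pictures are saved under pics/ and viewed, and the job is handed in when it is done.

```bash
ls; mkdir -p pics
python3 - <<'E'
from bench import r
import cv2,json
s=r.read_state();print({k:s[k] for k in ('time','ee_pos','eef_rot','width')})
for n in('top','side'):
    cv2.imwrite(f'pics/{n}0.png',r.camera(n)[:,:,::-1]);i=r.camera_info(n);print(n,i)
print(r.camera_info('wrist'))
E
```

```text
pics
{'time': 0.0, 'ee_pos': array([0.16226464, 0.60317288, 0.22172516]), 'eef_rot': array([ 0.09213229,  0.70106169, -0.09314846,  0.70096185]), 'width': 0.08708780500064632}
top {'intrinsics': array([[469.08745076,   0.        , 316.81345678],
       [  0.        , 469.08745076, 243.49523603],
       [  0.        ,   0.        ,   1.        ]]), 'R': array([[ 0.02832544, -0.99958498, -0.00524719],
       [-0.97888343, -0.02667492, -0.20267134],
       [ 0.20244726,  0.01087714, -0.97923276]]), 't': array([0.01016823, 0.58306727, 0.63182868])}
side {'intrinsics': array([[453.75285705,   0.        , 319.88037092],
       [  0.        , 453.75285705, 245.60461375],
       [  0.        ,   0.        ,   1.        ]]), 'R': array([[-0.88053157, -0.47398578, -0.00127711],
       [-0.30665941,  0.57173684, -0.76097109],
       [ 0.36141964, -0.66966743, -0.64878454]]), 't': array([0.52737976, 0.2110088 , 0.58152248])}
{'intrinsics': array([[371.64829954,   0.        , 320.31435568],
       [  0.        , 371.64829954, 245.24059941],
       [  0.        ,   0.        ,   1.        ]]), 'hand_eye': array([[-3.79860149e-04, -2.99052394e-01,  9.54236617e-01,
        -1.62629069e-01],
       [ 9.99999426e-01, -1.06972405e-03,  6.28317882e-05,
        -4.37341308e-04],
       [ 1.00197986e-03,  9.54236093e-01,  2.99052629e-01,
        -8.24889664e-02],
       [ 0.00000000e+00,  0.00000000e+00,  0.00000000e+00,
         1.00000000e+00]])}
```

View pics/top0.png

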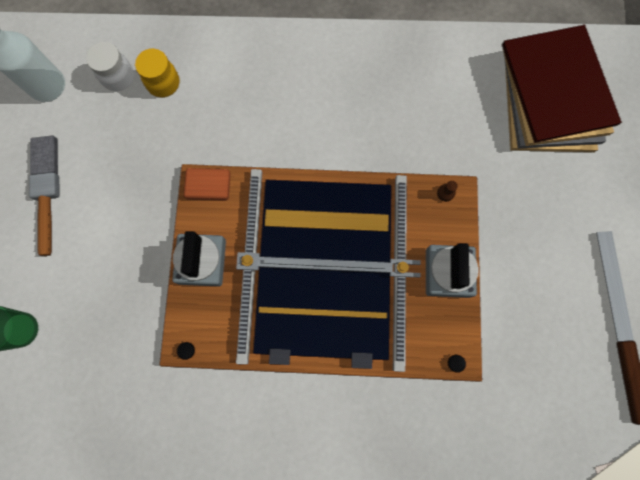

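View pics/side0.png

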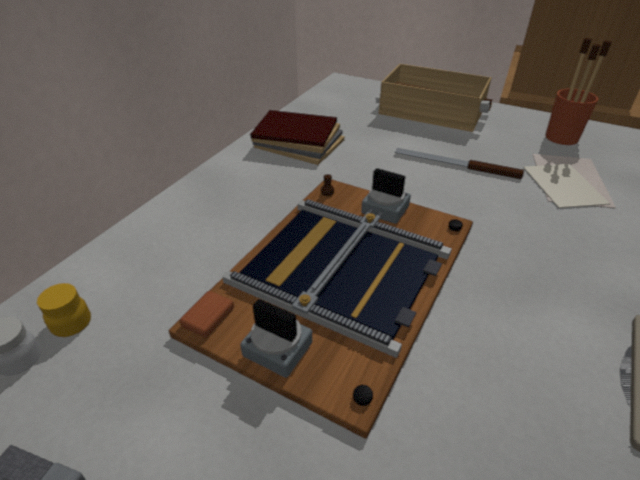

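Top view: wide strip is on the far side, about (327,220), and the narrow one is near, about (322,313). The bar is at row 265, with knobs near (198,258) and (453,270). Next I measure these.

```bash
cat > h.py <<'E'
import numpy as np,cv2
from bench import r
def proj(n,X):
    i=r.camera_info(n);c=i['R']@np.asarray(X,float)+i['t'];u=i['intrinsics']@c;return u[:2]/u[2]
def ray(n,px,z):
    i=r.camera_info(n);d=i['R'].T@np.linalg.inv(i['intrinsics'])@np.array([px[0],px[1],1.]);c=-i['R'].T@i['t']
    return (c+d*(z-c[2])/d[2])
def blobs(m,amin):
    n,l,s,c=cv2.connectedComponentsWithStats(m.astype(np.uint8))
    return [(l==k) for k in range(1,n) if s[k,4]>=amin]
def planerect(n,mask,z):
    cs,_=cv2.findContours(mask.astype(np.uint8),cv2.RETR_EXTERNAL,cv2.CHAIN_APPROX_NONE)
    c=max(cs,key=cv2.contourArea)[:,0,:]
    P=np.array([ray(n,p,z)[:2] for p in c])
    return cv2.minAreaRect((P*1000).astype(np.float32))
E
python3 - <<'E'
from h import *
im=cv2.imread('pics/top0.png');hsv=cv2.cvtColor(im,cv2.COLOR_BGR2HSV);H,S,V=[hsv[...,k].astype(int) for k in range(3)]
roi=np.zeros(H.shape,bool);roi[160:385,160:485]=1
for (y,x) in [(220,327),(313,320),(265,325),(260,212),(255,192),(300,200),(262,247),(268,456)]: print(x,y,hsv[y,x])
g=roi&(H>14)&(H<28)&(S>140)&(V>120)
inner=np.zeros_like(g);inner[180:360,262:392]=1
for b in blobs(g&inner,80):
    print('gilt',planerect('top',b,.032),b.sum(),np.argwhere(b).min(0),np.argwhere(b).max(0))
k=roi&(V<45)
for b in blobs(k,150):
    print('black',planerect('top',b,.101),b.sum(),np.argwhere(b).min(0)[::-1],np.argwhere(b).max(0)[::-1])
w=roi&(S<25)&(V>150)
for b in blobs(w,150):
    print('bright',planerect('top',b,.059),b.sum(),np.argwhere(b).min(0)[::-1],np.argwhere(b).max(0)[::-1])
cv2.imwrite('pics/z1.png',cv2.resize(im[220:310,160:490],None,fx=2.4,fy=2.4,interpolation=cv2.INTER_CUBIC))
E
```

```text
327 220 [ 20 180 154]
320 313 [ 20 177 160]
325 265 [105  14 111]
212 260 [ 30   5 168]
192 255 [120  17  15]
200 300 [ 13 178 119]
247 262 [ 19 179 151]
456 268 [0 0 6]
gilt ((626.1651000976562, 13.488471984863281), (189.08734130859375, 25.250972747802734), 88.98971557617188) 1915 [210 265] [230 387]
gilt ((484.0756530761719, 13.98101806640625), (183.53878784179688, 7.04190731048584), 89.02140808105469) 590 [308 262] [317 385]
black ((608.4327392578125, 13.584716796875), (179.0330810546875, 109.96588134765625), 89.0141830444336) 7491 [261 180] [390 261]
black ((554.8006591796875, 199.55384826660156), (61.742671966552734, 24.17152976989746), 1.0748592615127563) 709 [181 232] [200 276]
black ((548.8410034179688, -170.3078155517578), (23.36469268798828, 60.736568450927734), 88.30987548828125) 722 [451 244] [468 287]
black ((479.8396301269531, 15.838218688964844), (179.14169311523438, 115.8966064453125), 89.02758026123047) 10382 [253 267] [389 359]
black ((424.69488525390625, 196.2718505859375), (19.366315841674805, 21.580427169799805), 1.6341397762298584) 225 [177 343] [193 358]
black ((418.85693359375, -161.34066772460938), (20.962020874023438, 20.566242218017578), 88.38378143310547) 228 [448 355] [464 371]Traceback (most recent call last):
  File "<stdin>", line 14, in <module>
  File "h.py", line 14, in planerect
    P=np.array([ray(n,p,z)[:2] for p in c])
                ~~~^^^^^^^
  File "h.py", line 6, in ray
    i=r.camera_info(n);d=i['R'].T@np.linalg.inv(i['intrinsics'])@np.array([px[0],px[1],1.]);c=-i['R'].T@i['t']
ValueError: time passes only in moves, steps and waits
```

```bash
python3 - <<'E'
import re
s=open('h.py').read()
s=s.replace("from bench import r\n","from bench import r\nimport pickle,os\nif not os.path.exists('ci.pkl'): pickle.dump({n:r.camera_info(n) for n in('top','side','wrist')},open('ci.pkl','wb'))\nCI=pickle.load(open('ci.pkl','rb'))\n").replace("r.camera_info(n);","CI[n];")
open('h.py','w').write(s)
E
python3 - <<'E'
from h import *
im=cv2.imread('pics/top0.png');hsv=cv2.cvtColor(im,cv2.COLOR_BGR2HSV);H,S,V=[hsv[...,k].astype(int) for k in range(3)]
roi=np.zeros(H.shape,bool);roi[160:385,160:485]=1
w=roi&(S<40)&(V>125)
for b in blobs(w,60):
    c=np.argwhere(b);print('bright',planerect('top',b,.059),b.sum(),c.min(0)[::-1],c.max(0)[::-1])
a=cv2.resize(im[225:310,165:285],None,fx=3.3,fy=3.3*1.5,interpolation=cv2.INTER_CUBIC)
b=cv2.resize(im[225:310,375:495],None,fx=3.3,fy=3.3*1.5,interpolation=cv2.INTER_CUBIC)
cv2.imwrite('pics/z1.png',np.hstack([a,b]))
i=CI['wrist']['hand_eye']
E
```

```text
bright ((548.2594604492188, 18.272491455078125), (330.60858154296875, 496.4181823730469), 1.503012776374817) 8426 [160 160] [484 384]
bright ((617.1856689453125, 12.524520874023438), (254.2660675048828, 151.7755889892578), 89.02012634277344) 1152 [238 170] [412 275]
bright ((685.3138427734375, -98.5116958618164), (11.161513328552246, 12.510555267333984), 1.5143717527389526) 60 [397 176] [405 183]
bright ((554.3958740234375, 188.09686279296875), (35.225006103515625, 66.7298583984375), 77.45367431640625) 643 [188 236] [218 279]
bright ((541.6783447265625, -195.09033203125), (25.281448364257812, 63.29746627807617), 62.50582504272461) 270 [451 253] [477 292]
bright ((473.11724853515625, 126.0461654663086), (15.663524627685547, 129.53271484375), 88.80998229980469) 319 [236 272] [253 363]
bright ((427.4084777832031, -93.66188049316406), (13.978769302368164, 44.369232177734375), 89.46788787841797) 148 [394 338] [404 370]
```

View pics/z1.png

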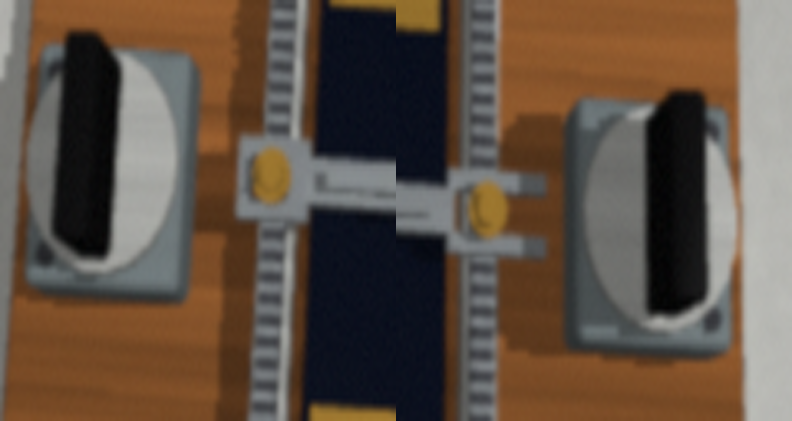

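Disc edges in the zoom: the left disc spans columns 173–219 with its bottom at row 280. The right disc spans 432–478 with its bottom at row 292. I cast these centres onto z=0.059.

Run:
```python
from h import *
from scipy.spatial.transform import Rotation as R
for p in [(196,257.6),(455.1,269)]: print(ray('top',p,.059))
for c,s in[((.5535,.193),1),((.5465,-.187),1)]: print(proj('top',[*c,.101]),proj('side',[*c,.101]),proj('side',[*c,.059]))
print(R.from_quat(r.read_state()['eef_rot']).as_matrix().round(3))
im=cv2.imread('pics/side0.png')
a=cv2.resize(im[290:380,235:320],(390,580),interpolation=cv2.INTER_CUBIC);b=cv2.resize(im[160:225,355:420],(390,580),interpolation=cv2.INTER_CUBIC)
cv2.imwrite('pics/z2.png',np.hstack([a,b]))
```

```text
[0.55673032 0.20315737 0.059     ]
[ 0.55026307 -0.17613419  0.059     ]
[195.31271398 254.83112618] [279.97738829 303.4144583 ] [281.78776789 324.46675606]
[471.85781133 267.3513325 ] [392.73908911 169.67422095] [390.47464044 188.80996475]
[[-0.     0.26   0.966]
 [-0.001  0.966 -0.26 ]
 [-1.    -0.001  0.   ]]
```

View pics/z2.png

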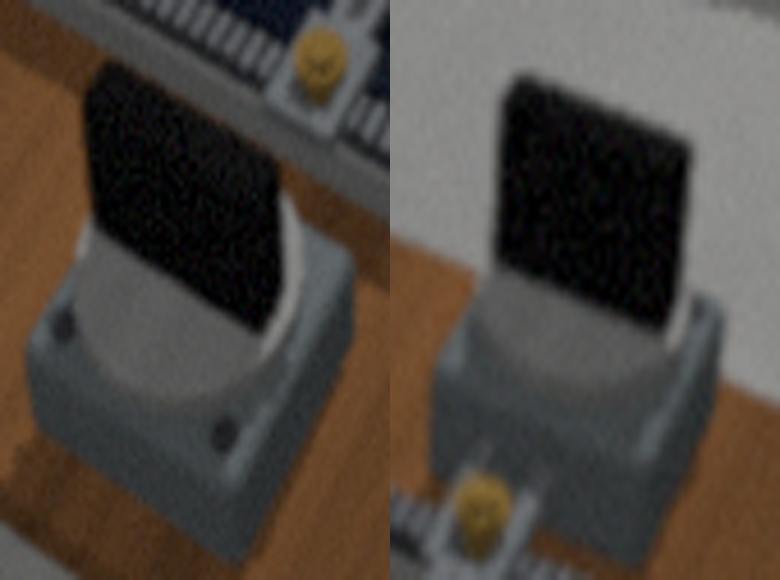

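Knob axes are at (0.557, 0.203) and (0.550, −0.176), 379 mm apart as specified, with frame yaw about −1°. Moving to the left knob now.

```bash
python3 -m jog '[{"slide":[0,-10.5,18],"roll":-14},{"slide":[0,-10.5,18],"roll":-14},{"slide":[0,-10.5,18],"roll":-14},{"slide":[0,-10.5,18],"roll":-14},{"slide":[0,-10.5,18],"roll":-14}]' 0.4 20
cat > st.py <<'E'
from h import *
import sys
from scipy.spatial.transform import Rotation as R
s=r.read_state();M=R.from_quat(s['eef_rot']).as_matrix()
g=np.array([.5567,.2032,.067]) if sys.argv[1]=='L' else np.array([.5503,-.1761,.067])
y=M[:,1];print('t',round(s['time'],2),'p',s['ee_pos'].round(4),'tilt',M[:,0].round(3),'cwyaw',round(np.degrees(np.arctan2(y[0],y[1])),1),'w',round(s['width'],4),'F',s['ft_force'].round(1),'T',s['torque'].round(2))
print('j',s['joint_positions'].round(2),'slide cm to knob',((M.T@(g-s['ee_pos']))*100).round(2))
E
python3 st.py L
```

```text
time: 0.52
ee_pos: [0.3097, 0.4534, 0.2217]
eef_rot: [0.006, 0.707, -0.007, 0.707]
ft_force: [1.0, 0.2, -0.2]
width: 0.0615
t 0.52 p [0.3097 0.4534 0.2217] tilt [-0.001 -0.002 -1.   ] cwyaw 1.0 w 0.0615 F [ 1.   0.2 -0.2] T [ 0.01 -0.09 -0.01]
j [-1.06  0.17  0.01  1.67 -0.    1.31  0.5 ] slide cm to knob [ 15.49 -24.54  25.16]
```

```bash
python3 -m jog '[{"slide":[0,-24.5,25.2]},{"slide":[0,-24.5,25.2]},{"slide":[0,-24.5,25.2]},{"slide":[0,-24.5,25.2]},{"slide":[0,-24.5,25.2]}]'; python3 st.py L
```

```text
t 0.52 p [0.3097 0.4534 0.2217] tilt [-0.001 -0.002 -1.   ] cwyaw 1.0 w 0.0615 F [ 1.   0.2 -0.2] T [ 0.01 -0.09 -0.01]
j [-1.06  0.17  0.01  1.67 -0.    1.31  0.5 ] slide cm to knob [ 15.49 -24.54  25.16]invalid input at $[0]: expected keys slide, roll
```

```bash
python3 -m jog '[{"slide":[0,-11.7,12.5]},{"slide":[0,-11.7,12.5]},{"slide":[0,-11.7,12.5]},{"slide":[0,-11.7,12.5]},{"slide":[0,-11.7,12.5]}]'; python3 st.py L
```

```text
t 0.52 p [0.3097 0.4534 0.2217] tilt [-0.001 -0.002 -1.   ] cwyaw 1.0 w 0.0615 F [ 1.   0.2 -0.2] T [ 0.01 -0.09 -0.01]
j [-1.06  0.17  0.01  1.67 -0.    1.31  0.5 ] slide cm to knob [ 15.49 -24.54  25.16]invalid input at $[0]: expected keys slide, roll
```

Both keys are needed in every row.

```bash
python3 -m jog '[{"slide":[0,-24.5,25.2],"roll":0},{"slide":[0,-24.5,25.2],"roll":0},{"slide":[0,-24.5,25.2],"roll":0},{"slide":[0,-24.5,25.2],"roll":0},{"slide":[0,-24.5,25.2],"roll":0}]'; python3 st.py L
```

```text
time: 0.93
ee_pos: [0.4561, 0.3052, 0.2219]
eef_rot: [0.006, 0.707, -0.007, 0.707]
ft_force: [0.5, 1.2, -0.4]
width: 0.0526
t 0.93 p [0.4561 0.3052 0.2219] tilt [-0.001 -0.002 -1.   ] cwyaw 1.0 w 0.0526 F [ 0.5  1.2 -0.4] T [ 0.06 -0.07  0.04]
j [-0.82  0.16  0.17  1.67 -0.03  1.31  0.9 ] slide cm to knob [15.5  -9.99 10.26]
```

```bash
python3 -m jog '[{"slide":[0,-10,10.2],"roll":0},{"slide":[0,-10,10.2],"roll":0},{"slide":[0,-10,10.2],"roll":0},{"slide":[0,-10,10.2],"roll":0},{"slide":[3,-10,10.2],"roll":0}]'; python3 st.py L
python3 - <<'E'
from h import *
cv2.imwrite('pics/w1.png',r.camera('wrist')[:,:,::-1])
E
```

```text
time: 1.35
ee_pos: [0.5621, 0.1983, 0.1965]
eef_rot: [0.009, 0.704, -0.009, 0.71]
ft_force: [0.4, 1.0, 0.6]
width: 0.0522
t 1.35 p [0.5621 0.1983 0.1965] tilt [ 0.008 -0.    -1.   ] cwyaw 1.5 w 0.0522 F [0.4 1.  0.6] T [ 0.03 -0.09 -0.02]
j [-0.64  0.28  0.27  1.6  -0.07  1.27  1.19] slide cm to knob [12.94  0.48 -0.66]
```

View pics/w1.png

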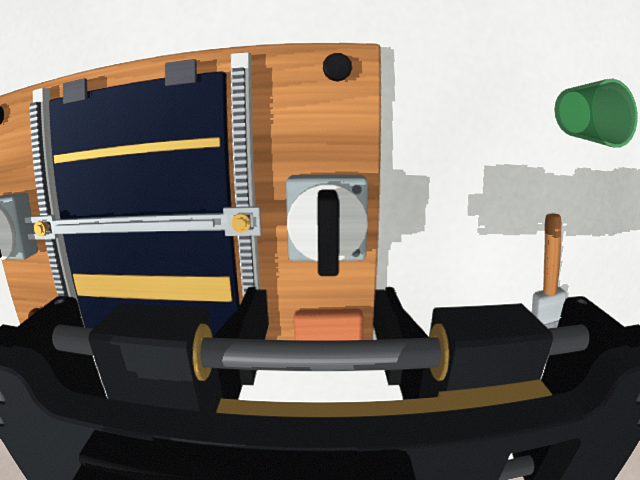

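The wrist view shows the grip at columns 318–340 and the disc centre near (327,222). I cross-check the knob position with the wrist camera.

```bash
cat >> h.py <<'E'
from scipy.spatial.transform import Rotation as Rot
def wray(px,z,p,q):
    i=CI['wrist'];K=i['intrinsics'];d=np.array([px[0]-K[0,2],px[1]-K[1,2]]);rr=np.linalg.norm(d);th=rr/K[0,0]
    v=np.array([*(np.sin(th)*d/rr),np.cos(th)]);T=i['hand_eye'];M=Rot.from_quat(q).as_matrix()
    o=M@T[:3,3]+p;v=M@T[:3,:3]@v
    return o+v*(z-o[2])/v[2]
E
python3 - <<'E'
from h import *
p,q=np.array([.5621,.1983,.1965]),[.009,.704,-.009,.71]
for px in [(327,222),(288,222),(367,222)]: print(px,wray(px,.059,p,q).round(4))
for px in [(318,191),(338,191),(318,275),(339,275)]: print(px,wray(px,.101,p,q).round(4))
E
python3 st.py L
```

```text
(327, 222) [0.5547 0.2037 0.059 ]
(288, 222) [0.5538 0.1712 0.059 ]
(367, 222) [0.5555 0.2371 0.059 ]
(318, 191) [0.5214 0.1973 0.101 ]
(338, 191) [0.5217 0.2113 0.101 ]
(318, 275) [0.5847 0.1956 0.101 ]
(339, 275) [0.5851 0.2113 0.101 ]
t 1.4 p [0.5568 0.1998 0.1871] tilt [-0.003 -0.004 -1.   ] cwyaw 1.3 w 0.0522 F [-2.5 -0.  -6.3] T [ 0.1   0.18 -0.04]
j [-0.65  0.28  0.27  1.61 -0.08  1.26  1.18] slide cm to knob [12.01  0.4   0.02]
```

```bash
python3 -m jog '[{"slide":[3,0.4,-0.1],"roll":0},{"slide":[6,0.4,-0.1],"roll":0},{"slide":[9,0.4,-0.1],"roll":0},{"slide":[11,0.4,-0.1],"roll":0},{"slide":[12,0.4,-0.1],"roll":0}]'; python3 st.py L
```

```text
time: 1.82
ee_pos: [0.553, 0.2033, 0.0639]
eef_rot: [0.005, 0.71, -0.01, 0.704]
ft_force: [-0.2, -0.7, 0.3]
width: 0.0526
t 1.82 p [0.553  0.2033 0.0639] tilt [-0.008 -0.006 -1.   ] cwyaw 1.3 w 0.0526 F [-0.2 -0.7  0.3] T [0.03 0.05 0.05]
j [-0.63  0.4   0.25  1.74 -0.11  1.03  1.2 ] slide cm to knob [-0.31 -0.01  0.37]
```

```bash
python3 -m jog '[{"slide":[0,0,0],"roll":0},{"slide":[0,0,0],"roll":0},{"slide":[0,0,0],"roll":0},{"slide":[0,0,0],"roll":0},{"slide":[0,0,0],"roll":0}]' 1 35; python3 st.py L
```

```text
time: 2.23
ee_pos: [0.5537, 0.2037, 0.0653]
eef_rot: [0.006, 0.709, -0.01, 0.705]
ft_force: [-0.6, -0.3, 0.6]
width: 0.0266
t 2.23 p [0.5537 0.2037 0.0653] tilt [-0.006 -0.005 -1.   ] cwyaw 1.3 w 0.0266 F [-0.6 -0.3  0.6] T [ 0.03 -0.   -0.05]
j [-0.63  0.4   0.25  1.74 -0.11  1.03  1.2 ] slide cm to knob [-0.17 -0.05  0.3 ]
```

```bash
python3 -m jog '[{"slide":[-0.2,0,0.2],"roll":0},{"slide":[-0.2,0,0.2],"roll":0},{"slide":[-0.2,0,0.2],"roll":0},{"slide":[-0.2,0,0.2],"roll":0}]'; python3 st.py L
```

```text
time: 2.57
ee_pos: [0.5567, 0.204, 0.0686]
eef_rot: [0.006, 0.709, -0.009, 0.706]
ft_force: [-1.7, -0.5, 6.3]
width: 0.0156
t 2.57 p [0.5567 0.204  0.0686] tilt [-0.004 -0.004 -1.   ] cwyaw 1.3 w 0.0156 F [-1.7 -0.5  6.3] T [0.02 0.12 0.1 ]
j [-0.63  0.4   0.25  1.73 -0.11  1.03  1.2 ] slide cm to knob [ 0.16 -0.08  0.  ]
```

Gripped on the left knob. Turning clockwise about 35°.

```bash
python3 -m jog '[{"slide":[0,0,0],"roll":7},{"slide":[0,0,0],"roll":14},{"slide":[0,0,0],"roll":21},{"slide":[0,0,0],"roll":28},{"slide":[0,0,0],"roll":35}]'; python3 st.py L
```

```text
time: 2.98
ee_pos: [0.5567, 0.2039, 0.0687]
eef_rot: [0.22, 0.672, -0.224, 0.67]
ft_force: [0.1, -0.6, -1.9]
width: 0.0158
t 2.98 p [0.5567 0.2039 0.0687] tilt [-0.004 -0.004 -1.   ] cwyaw 36.6 w 0.0158 F [ 0.1 -0.6 -1.9] T [0.05 0.04 0.21]
j [-0.72  0.41  0.36  1.73 -0.16  1.03  0.63] slide cm to knob [ 0.17 -0.05  0.04]
```

```bash
python3 -m jog '[{"slide":[0,0,0],"roll":3},{"slide":[0,0,0],"roll":3},{"slide":[0,0,0],"roll":3}]'; python3 st.py L
python3 - <<'E'
from h import *
cv2.imwrite('pics/top1.png',r.camera('top')[:,:,::-1])
E
```

```text
time: 3.23
ee_pos: [0.5567, 0.2039, 0.0687]
eef_rot: [0.237, 0.666, -0.241, 0.665]
ft_force: [0.3, -0.2, -1.6]
width: 0.0157
t 3.23 p [0.5567 0.2039 0.0687] tilt [-0.004 -0.004 -1.   ] cwyaw 39.5 w 0.0157 F [ 0.3 -0.2 -1.6] T [ 0.1  -0.04 -0.14]
j [-0.73  0.41  0.37  1.73 -0.17  1.04  0.58] slide cm to knob [ 0.17 -0.05  0.05]
```

View pics/top1.png

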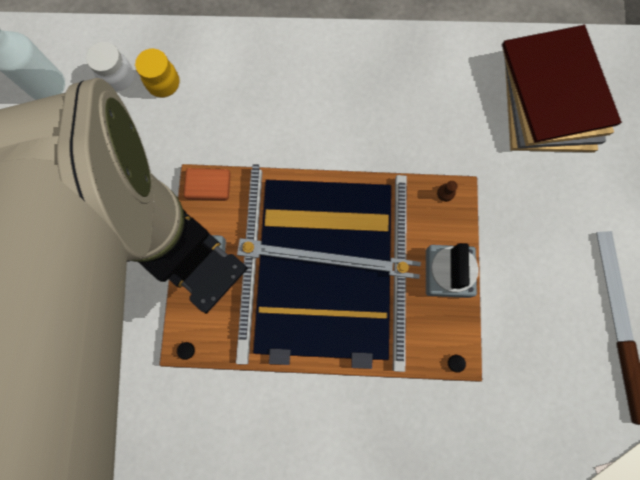

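The left end has moved to (249,247), about 20 mm, and the bar is tilted about 5°. Releasing and going to the right knob.

```bash
python3 -m jog '[{"slide":[0,0,0],"roll":0},{"slide":[0,0,0],"roll":0},{"slide":[0,0,0],"roll":0},{"slide":[-3,0,0],"roll":0},{"slide":[-6,0,0],"roll":0}]' 0.4 35; python3 st.py R
```

```text
time: 3.7
ee_pos: [0.5557, 0.2036, 0.128]
eef_rot: [0.236, 0.667, -0.241, 0.664]
ft_force: [0.8, 0.3, 0.1]
width: 0.0411
t 3.7 p [0.5557 0.2036 0.128 ] tilt [-0.007 -0.006 -1.   ] cwyaw 39.4 w 0.0411 F [0.8 0.3 0.1] T [-0.01  0.01  0.04]
j [-0.74  0.35  0.39  1.68 -0.14  1.15  0.56] slide cm to knob [  6.34 -29.61  23.71]
```

```bash
python3 -m jog '[{"slide":[0,-29.6,23.7],"roll":-7},{"slide":[0,-29.6,23.7],"roll":-14},{"slide":[0,-29.6,23.7],"roll":-21},{"slide":[0,-29.6,23.7],"roll":-28},{"slide":[0,-29.6,23.7],"roll":-35}]'; python3 st.py R
```

```text
time: 4.12
ee_pos: [0.5537, 0.0017, 0.13]
eef_rot: [0.029, 0.709, -0.033, 0.704]
ft_force: [1.3, 1.1, 0.2]
width: 0.0522
t 4.12 p [0.5537 0.0017 0.13  ] tilt [-0.007 -0.006 -1.   ] cwyaw 5.0 w 0.0522 F [1.3 1.1 0.2] T [ 0.02 -0.    0.03]
j [-0.44  0.26  0.4   1.78 -0.11  1.13  1.48] slide cm to knob [  6.41 -17.7    1.27]
```

```bash
python3 -m jog '[{"slide":[0,-17.7,1.3],"roll":-4},{"slide":[0,-17.7,1.3],"roll":-4},{"slide":[0,-17.7,1.3],"roll":-4},{"slide":[0,-17.7,1.3],"roll":-4},{"slide":[0,-17.7,1.3],"roll":-4}]'; python3 st.py R
```

```text
time: 4.53
ee_pos: [0.5496, -0.1834, 0.1318]
eef_rot: [0.006, 0.709, -0.012, 0.705]
ft_force: [-0.4, 0.3, 0.9]
width: 0.0523
t 4.53 p [ 0.5496 -0.1834  0.1318] tilt [-0.006 -0.009 -1.   ] cwyaw 1.4 w 0.0523 F [-0.4  0.3  0.9] T [-0.04  0.02  0.06]
j [-0.17  0.32  0.5   1.72 -0.15  1.14  1.91] slide cm to knob [6.47 0.79 0.09]
```

```bash
python3 -m jog '[{"slide":[0,0.6,0.1],"roll":0},{"slide":[0,0.6,0.1],"roll":0}]'; python3 st.py R
python3 - <<'E'
from h import *
cv2.imwrite('pics/w2.png',r.camera('wrist')[:,:,::-1])
E
```

```text
time: 4.7
ee_pos: [0.5506, -0.1784, 0.1319]
eef_rot: [0.006, 0.709, -0.013, 0.705]
ft_force: [-0.4, 0.5, -0.3]
width: 0.0525
t 4.7 p [ 0.5506 -0.1784  0.1319] tilt [-0.006 -0.009 -1.   ] cwyaw 1.6 w 0.0525 F [-0.4  0.5 -0.3] T [ 0.06  0.02 -0.03]
j [-0.18  0.32  0.49  1.72 -0.15  1.14  1.9 ] slide cm to knob [6.49 0.29 0.  ]
```

View pics/w2.png

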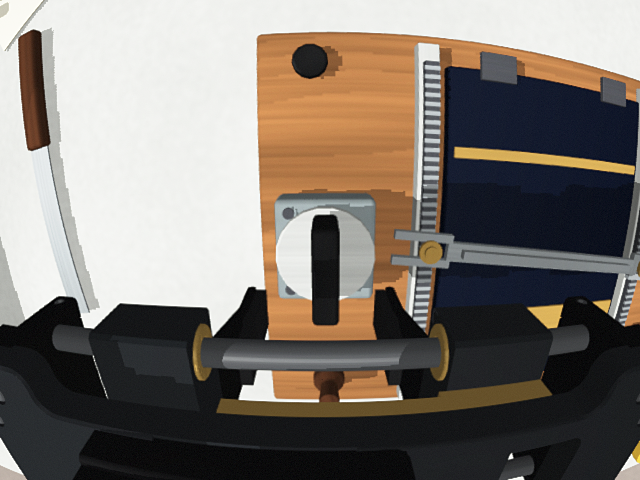

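The grip at column 325 is between the fingers. Descending and closing.

```bash
python3 -m jog '[{"slide":[2,0.3,0],"roll":0},{"slide":[4,0.3,0],"roll":0},{"slide":[5.5,0.3,0],"roll":0},{"slide":[6.2,0.3,0],"roll":0},{"slide":[6.2,0.3,0],"roll":0}]'; python3 st.py R
```

```text
time: 5.17
ee_pos: [0.55, -0.1723, 0.0682]
eef_rot: [0.005, 0.71, -0.01, 0.704]
ft_force: [0.1, -0.8, 0.0]
width: 0.052
t 5.17 p [ 0.55   -0.1723  0.0682] tilt [-0.009 -0.008 -1.   ] cwyaw 1.2 w 0.052 F [ 0.1 -0.8  0. ] T [0.   0.06 0.03]
j [-0.17  0.39  0.47  1.78 -0.19  1.02  1.92] slide cm to knob [ 0.12 -0.38  0.04]
```

```bash
python3 -m jog '[{"slide":[0,0,0],"roll":0},{"slide":[0,0,0],"roll":0},{"slide":[0,0,0],"roll":0},{"slide":[0,0,0],"roll":0},{"slide":[0,0,0],"roll":0}]' 1 35; python3 st.py R
```

```text
time: 5.58
ee_pos: [0.5504, -0.1723, 0.0688]
eef_rot: [0.005, 0.71, -0.01, 0.704]
ft_force: [0.5, 0.2, 0.0]
width: 0.0268
t 5.58 p [ 0.5504 -0.1723  0.0688] tilt [-0.008 -0.008 -1.   ] cwyaw 1.2 w 0.0268 F [0.5 0.2 0. ] T [ 0.01  0.01 -0.02]
j [-0.17  0.39  0.47  1.78 -0.19  1.02  1.92] slide cm to knob [ 0.19 -0.38  0.  ]
```

```bash
python3 -m jog '[{"slide":[0,-0.3,0],"roll":0},{"slide":[0,-0.35,0],"roll":0},{"slide":[0,-0.35,0],"roll":0},{"slide":[0,-0.35,0],"roll":0},{"slide":[0,-0.35,0],"roll":0}]'; python3 st.py R
```

```text
time: 6.0
ee_pos: [0.5505, -0.176, 0.0692]
eef_rot: [0.005, 0.71, -0.011, 0.705]
ft_force: [-0.8, -0.4, 5.1]
width: 0.0158
t 6.0 p [ 0.5505 -0.176   0.0692] tilt [-0.007 -0.008 -1.   ] cwyaw 1.3 w 0.0158 F [-0.8 -0.4  5.1] T [0.21 0.21 0.11]
j [-0.16  0.39  0.47  1.78 -0.19  1.02  1.93] slide cm to knob [ 0.22 -0.   -0.02]
```

```bash
python3 -m jog '[{"slide":[0,0,0],"roll":7},{"slide":[0,0,0],"roll":14},{"slide":[0,0,0],"roll":21},{"slide":[0,0,0],"roll":28},{"slide":[0,0,0],"roll":35}]'; python3 st.py R
```

```text
time: 6.42
ee_pos: [0.5503, -0.1766, 0.0692]
eef_rot: [0.219, 0.673, -0.226, 0.67]
ft_force: [-0.7, -1.6, 1.9]
width: 0.0159
t 6.42 p [ 0.5503 -0.1766  0.0692] tilt [-0.007 -0.008 -1.   ] cwyaw 36.6 w 0.0159 F [-0.7 -1.6  1.9] T [-0.04  0.16  0.11]
j [-0.26  0.41  0.59  1.78 -0.25  1.03  1.36] slide cm to knob [ 0.22  0.04 -0.03]
```

```bash
python3 -m jog '[{"slide":[0,0,0],"roll":7},{"slide":[0,0,0],"roll":14},{"slide":[0,0,0],"roll":21},{"slide":[0,0,0],"roll":28},{"slide":[0,0,0],"roll":35}]'; python3 st.py R
```

```text
time: 6.83
ee_pos: [0.5499, -0.1769, 0.0693]
eef_rot: [0.411, 0.573, -0.42, 0.572]
ft_force: [-1.8, -1.1, 3.8]
width: 0.0155
t 6.83 p [ 0.5499 -0.1769  0.0693] tilt [-0.008 -0.009 -1.   ] cwyaw 72.0 w 0.0155 F [-1.8 -1.1  3.8] T [0.1  0.49 0.18]
j [-0.35  0.44  0.71  1.79 -0.32  1.04  0.79] slide cm to knob [ 0.23  0.07 -0.07]
```

```bash
python3 -m jog '[{"slide":[0,0,0],"roll":0},{"slide":[0,0,0],"roll":0},{"slide":[0,0,0],"roll":0},{"slide":[-3,0,0],"roll":0},{"slide":[-6,0,0],"roll":0}]' 0.4 35; python3 st.py L;python3 - <<'E'
from h import *
cv2.imwrite('pics/top2.png',r.camera('top')[:,:,::-1])
E
```

```text
time: 7.25
ee_pos: [0.5491, -0.1761, 0.1286]
eef_rot: [0.41, 0.574, -0.419, 0.571]
ft_force: [0.5, -0.3, -0.1]
width: 0.041
t 7.25 p [ 0.5491 -0.1761  0.1286] tilt [-0.011 -0.009 -1.   ] cwyaw 71.8 w 0.041 F [ 0.5 -0.3 -0.1] T [-0.06 -0.08 -0.  ]
j [-0.39  0.37  0.75  1.74 -0.26  1.15  0.76] slide cm to knob [  5.82  12.65 -35.82]
```

View pics/top2.png

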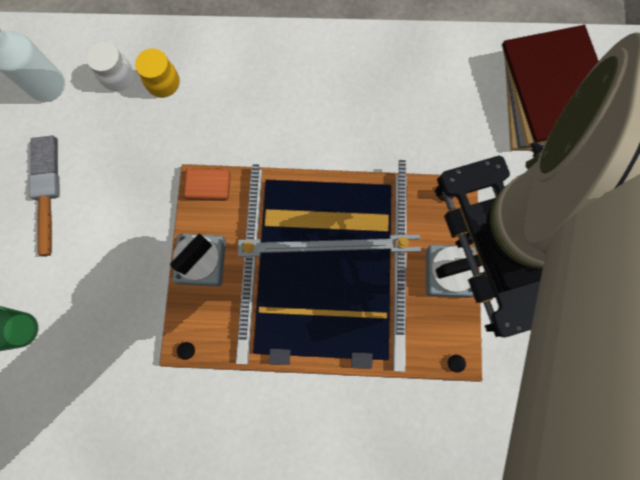

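Right end is now at (403,243) and left at (248,247). Next, the left knob, whose grip stands at about 39°.

```bash
python3 -m jog '[{"slide":[0,12.6,-35.8],"roll":-7},{"slide":[0,12.6,-35.8],"roll":-14},{"slide":[0,12.6,-35.8],"roll":-21},{"slide":[0,12.6,-35.8],"roll":-28},{"slide":[0,12.6,-35.8],"roll":-32}]'; python3 st.py L
```

```text
time: 7.72
ee_pos: [0.5559, 0.0339, 0.1309]
eef_rot: [0.235, 0.665, -0.241, 0.667]
ft_force: [-0.3, 0.3, -0.8]
width: 0.0524
t 7.72 p [0.5559 0.0339 0.1309] tilt [-0.001 -0.009 -1.   ] cwyaw 39.3 w 0.0524 F [-0.3  0.3 -0.8] T [-0.06 -0.13  0.01]
j [-0.64  0.28  0.57  1.78 -0.16  1.13  0.87] slide cm to knob [  6.24  13.21 -10.68]
```

```bash
python3 -m jog '[{"slide":[0,13,-10.6],"roll":0},{"slide":[0,13,-10.6],"roll":0},{"slide":[0,13,-10.6],"roll":0},{"slide":[0,13,-10.6],"roll":0},{"slide":[0,13,-10.6],"roll":0}]'; python3 st.py L
```

```text
time: 8.13
ee_pos: [0.5543, 0.2118, 0.1288]
eef_rot: [0.231, 0.668, -0.235, 0.667]
ft_force: [-0.8, 2.0, -1.3]
width: 0.052
t 8.13 p [0.5543 0.2118 0.1288] tilt [-0.002 -0.005 -1.   ] cwyaw 38.5 w 0.052 F [-0.8  2.  -1.3] T [0.02 0.1  0.03]
j [-0.83  0.35  0.48  1.68 -0.17  1.15  0.59] slide cm to knob [ 6.19 -0.49  0.71]
```

```bash
python3 -m jog '[{"slide":[0,-0.3,0.5],"roll":0},{"slide":[2,-0.4,0.6],"roll":0},{"slide":[4,-0.4,0.6],"roll":0},{"slide":[6,-0.4,0.6],"roll":0},{"slide":[6,-0.4,0.6],"roll":0}]'; python3 st.py L
```

```text
time: 8.55
ee_pos: [0.5545, 0.2023, 0.0653]
eef_rot: [0.23, 0.669, -0.236, 0.666]
ft_force: [-0.0, -0.7, 0.2]
width: 0.0522
t 8.55 p [0.5545 0.2023 0.0653] tilt [-0.007 -0.008 -1.   ] cwyaw 38.5 w 0.0522 F [-0.  -0.7  0.2] T [-0.02  0.06  0.04]
j [-0.81  0.42  0.47  1.74 -0.21  1.03  0.63] slide cm to knob [-0.18  0.21  0.12]
```

```bash
python3 -m jog '[{"slide":[0,0,0],"roll":0},{"slide":[0,0,0],"roll":0},{"slide":[0,0,0],"roll":0},{"slide":[0,0,0],"roll":0},{"slide":[0,0,0],"roll":0}]' 0.75 35; python3 st.py L
```

```text
time: 8.97
ee_pos: [0.555, 0.2025, 0.0662]
eef_rot: [0.23, 0.669, -0.236, 0.667]
ft_force: [0.1, 0.5, -0.1]
width: 0.0272
t 8.97 p [0.555  0.2025 0.0662] tilt [-0.006 -0.007 -1.   ] cwyaw 38.5 w 0.0272 F [ 0.1  0.5 -0.1] T [-0.03 -0.   -0.02]
j [-0.81  0.42  0.47  1.74 -0.21  1.03  0.63] slide cm to knob [-0.08  0.16  0.09]
```

```bash
python3 -m jog '[{"slide":[-0.2,0.1,0.1],"roll":0},{"slide":[-0.2,0.1,0.1],"roll":0},{"slide":[-0.2,0.1,0.1],"roll":0},{"slide":[-0.2,0.1,0.1],"roll":0},{"slide":[-0.2,0.1,0.1],"roll":0}]' 1 35; python3 st.py L
```

```text
time: 9.38
ee_pos: [0.5574, 0.2033, 0.0692]
eef_rot: [0.23, 0.668, -0.235, 0.667]
ft_force: [0.2, 1.6, 5.5]
width: 0.0159
t 9.38 p [0.5574 0.2033 0.0692] tilt [-0.003 -0.006 -1.   ] cwyaw 38.5 w 0.0159 F [0.2 1.6 5.5] T [ 0.27 -0.33 -0.05]
j [-0.81  0.42  0.47  1.74 -0.21  1.04  0.63] slide cm to knob [ 0.22 -0.04 -0.05]
```

```bash
python3 -m jog '[{"slide":[0,0,0],"roll":7},{"slide":[0,0,0],"roll":14},{"slide":[0,0,0],"roll":21},{"slide":[0,0,0],"roll":28},{"slide":[0,0,0],"roll":35}]'; python3 st.py L
```

```text
time: 9.8
ee_pos: [0.5569, 0.2029, 0.0692]
eef_rot: [0.422, 0.565, -0.427, 0.566]
ft_force: [-3.7, -1.7, 3.4]
width: 0.0155
t 9.8 p [0.5569 0.2029 0.0692] tilt [-0.005 -0.006 -1.   ] cwyaw 73.8 w 0.0155 F [-3.7 -1.7  3.4] T [-0.29  0.68  0.17]
j [-0.9   0.44  0.59  1.74 -0.27  1.05  0.07] slide cm to knob [ 0.22 -0.01 -0.03]
```

```bash
python3 -m jog '[{"slide":[0,0,0],"roll":7},{"slide":[0,0,0],"roll":14},{"slide":[0,0,0],"roll":21},{"slide":[0,0,0],"roll":28},{"slide":[0,0,0],"roll":35}]'; python3 st.py L
```

```text
time: 10.22
ee_pos: [0.5562, 0.2029, 0.0692]
eef_rot: [-0.573, -0.409, 0.579, -0.411]
ft_force: [-3.8, -0.4, 3.6]
width: 0.0158
t 10.22 p [0.5562 0.2029 0.0692] tilt [-0.006 -0.006 -1.   ] cwyaw 109.1 w 0.0158 F [-3.8 -0.4  3.6] T [0.01 0.84 0.16]
j [-0.99  0.48  0.71  1.75 -0.35  1.06 -0.49] slide cm to knob [ 0.22  0.04 -0.05]
```

```bash
python3 -m jog '[{"slide":[0,0,0],"roll":0},{"slide":[0,0,0],"roll":0},{"slide":[0,0,0],"roll":0},{"slide":[-3,0,0],"roll":0},{"slide":[-6,0,0],"roll":0}]' 0.4 35; python3 st.py R
```

```text
time: 10.63
ee_pos: [0.5554, 0.2026, 0.1285]
eef_rot: [-0.571, -0.41, 0.58, -0.412]
ft_force: [1.4, 0.3, 0.8]
width: 0.0413
t 10.63 p [0.5554 0.2026 0.1285] tilt [-0.009 -0.009 -1.   ] cwyaw 108.9 w 0.0413 F [1.4 0.3 0.8] T [-0.09 -0.01 -0.01]
j [-1.02  0.41  0.75  1.69 -0.29  1.17 -0.53] slide cm to knob [ 6.49 11.85 35.92]
```

```bash
python3 -m jog '[{"slide":[0,11.8,35.9],"roll":-7},{"slide":[0,11.8,35.9],"roll":-14},{"slide":[0,11.8,35.9],"roll":-21},{"slide":[0,11.8,35.9],"roll":-28},{"slide":[0,11.8,35.9],"roll":-35}]'; python3 st.py R
```

```text
time: 11.05
ee_pos: [0.553, -0.0038, 0.1309]
eef_rot: [0.421, 0.566, -0.429, 0.565]
ft_force: [0.1, 0.5, -0.3]
width: 0.0519
t 11.05 p [ 0.553  -0.0038  0.1309] tilt [-0.009 -0.009 -1.   ] cwyaw 73.9 w 0.0519 F [ 0.1  0.5 -0.3] T [-0.09 -0.02  0.03]
j [-0.7   0.3   0.73  1.79 -0.21  1.14  0.38] slide cm to knob [ 6.54 -4.98 16.44]
```

```bash
python3 -m jog '[{"slide":[0,-4.9,16.2],"roll":-2},{"slide":[0,-4.9,16.2],"roll":-2},{"slide":[0,-4.9,16.2],"roll":-2},{"slide":[0,-4.9,16.2],"roll":-2},{"slide":[0,-4.9,16.2],"roll":-2}]'; python3 st.py R
```

```text
time: 11.47
ee_pos: [0.5489, -0.1823, 0.1331]
eef_rot: [0.412, 0.571, -0.422, 0.572]
ft_force: [-1.1, -0.9, 0.4]
width: 0.0523
t 11.47 p [ 0.5489 -0.1823  0.1331] tilt [-0.008 -0.012 -1.   ] cwyaw 72.2 w 0.0523 F [-1.1 -0.9  0.4] T [-0.09  0.03  0.02]
j [-0.4   0.37  0.78  1.73 -0.27  1.16  0.77] slide cm to knob [ 6.61  0.4  -0.61]
```

```bash
python3 -m jog '[{"slide":[0,0.3,-0.5],"roll":0},{"slide":[0,0.3,-0.5],"roll":0}]'; python3 st.py R
python3 - <<'E'
from h import *
cv2.imwrite('pics/top3.png',r.camera('top')[:,:,::-1])
cv2.imwrite('pics/w3.png',r.camera('wrist')[:,:,::-1])
E
```

```text
time: 11.63
ee_pos: [0.55, -0.1772, 0.133]
eef_rot: [0.411, 0.571, -0.422, 0.572]
ft_force: [-0.1, 0.6, -1.0]
width: 0.0518
t 11.63 p [ 0.55   -0.1772  0.133 ] tilt [-0.008 -0.013 -1.   ] cwyaw 72.2 w 0.0518 F [-0.1  0.6 -1. ] T [-0.06  0.03  0.02]
j [-0.41  0.37  0.78  1.73 -0.27  1.16  0.76] slide cm to knob [ 6.6   0.14 -0.16]
```

View pics/top3.png

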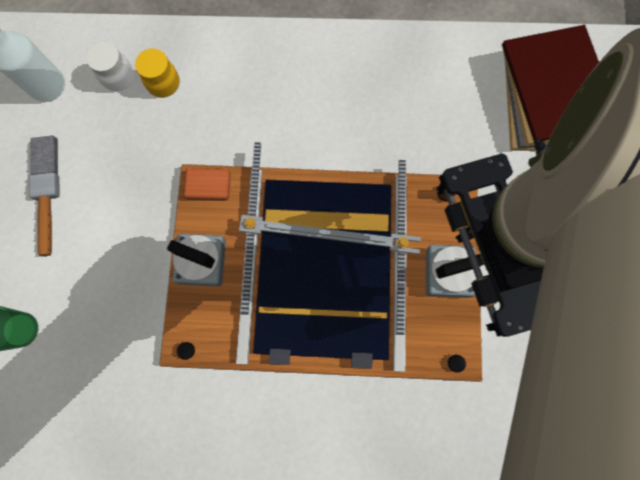

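View pics/w3.png

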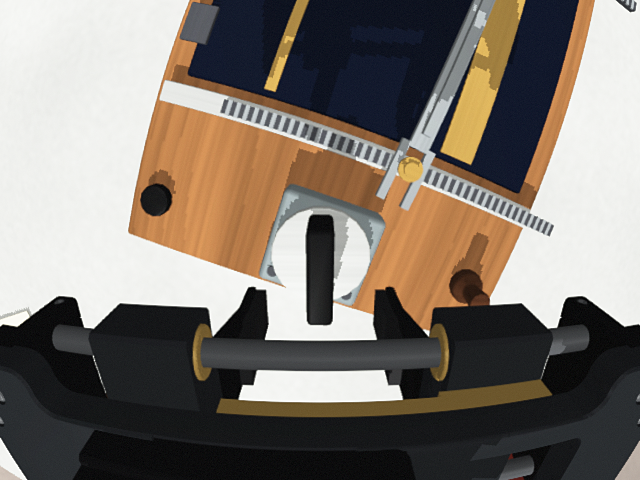

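Bar now tilts about 7°, left end ahead. The wrist shows the right grip between the fingers. Descending.

```bash
python3 -m jog '[{"slide":[2,0,-0.1],"roll":0},{"slide":[4,0,-0.2],"roll":0},{"slide":[5.5,-0.2,-0.2],"roll":0},{"slide":[6.3,-0.2,-0.2],"roll":0},{"slide":[6.3,-0.2,-0.2],"roll":0}]'; python3 st.py R
```

```text
time: 12.15
ee_pos: [0.5469, -0.1726, 0.0683]
eef_rot: [0.41, 0.573, -0.42, 0.572]
ft_force: [-0.9, 1.2, 0.6]
width: 0.0525
t 12.15 p [ 0.5469 -0.1726  0.0683] tilt [-0.011 -0.011 -1.   ] cwyaw 71.9 w 0.0525 F [-0.9  1.2  0.6] T [-0.    0.06  0.02]
j [-0.38  0.44  0.74  1.8  -0.33  1.04  0.8 ] slide cm to knob [0.13 0.22 0.44]
```

```bash
python3 -m jog '[{"slide":[0,0,0],"roll":0},{"slide":[0,0,0],"roll":0},{"slide":[0,0,0],"roll":0},{"slide":[0,0,0],"roll":0},{"slide":[0,0,0],"roll":0}]' 0.75 35; python3 st.py R
```

```text
time: 12.57
ee_pos: [0.5472, -0.1726, 0.0689]
eef_rot: [0.41, 0.573, -0.42, 0.572]
ft_force: [-0.3, -1.1, -0.1]
width: 0.0271
t 12.57 p [ 0.5472 -0.1726  0.0689] tilt [-0.01  -0.011 -1.   ] cwyaw 71.9 w 0.0271 F [-0.3 -1.1 -0.1] T [-0.04  0.03 -0.04]
j [-0.38  0.44  0.74  1.8  -0.33  1.04  0.8 ] slide cm to knob [0.19 0.18 0.43]
```

```bash
python3 -m jog '[{"slide":[0,0.2,0.4],"roll":0},{"slide":[0,0.2,0.4],"roll":0},{"slide":[0,0.2,0.4],"roll":0},{"slide":[0,0.2,0.4],"roll":0},{"slide":[0,0.2,0.4],"roll":0}]' 1 35; python3 st.py R
```

```text
time: 12.98
ee_pos: [0.5498, -0.1767, 0.0692]
eef_rot: [0.41, 0.573, -0.421, 0.571]
ft_force: [-4.5, -0.9, 4.7]
width: 0.0159
t 12.98 p [ 0.5498 -0.1767  0.0692] tilt [-0.011 -0.011 -1.   ] cwyaw 72.0 w 0.0159 F [-4.5 -0.9  4.7] T [-0.16  0.87 -0.06]
j [-0.37  0.45  0.74  1.79 -0.33  1.04  0.8 ] slide cm to knob [ 0.22  0.07 -0.04]
```

```bash
python3 -m jog '[{"slide":[0,0,0],"roll":7},{"slide":[0,0,0],"roll":14},{"slide":[0,0,0],"roll":21},{"slide":[0,0,0],"roll":28},{"slide":[0,0,0],"roll":35}]'; python3 st.py R
```

```text
time: 13.4
ee_pos: [0.5494, -0.1767, 0.0692]
eef_rot: [-0.564, -0.419, 0.575, -0.42]
ft_force: [-3.8, 0.7, 1.0]
width: 0.0156
t 13.4 p [ 0.5494 -0.1767  0.0692] tilt [-0.012 -0.011 -1.   ] cwyaw 107.3 w 0.0156 F [-3.8  0.7  1. ] T [0.24 0.73 0.12]
j [-0.47  0.5   0.88  1.79 -0.42  1.06  0.26] slide cm to knob [ 0.22  0.07 -0.09]
```

Run:
```python
from h import *
# target: pins (gilt heads) in top image vs start
def pins(f):
    im=cv2.imread(f);hsv=cv2.cvtColor(im,cv2.COLOR_BGR2HSV);H,S,V=[hsv[...,k].astype(int) for k in range(3)]
    g=(H>14)&(H<28)&(S>140)&(V>120);o=[]
    for lo,hi in((238,258),(394,412)):
        m=np.zeros_like(g);m[200:290,lo:hi]=1
        bs=blobs(g&m,15);bs=[b for b in bs if b.sum()<150]
        o.append([(ray('top',np.argwhere(b).mean(0)[::-1],.056)[:2]*1000).round(1).tolist()+[int(b.sum())] for b in bs])
    return o
for f in('top0','top1','top2','top3'): print(f,pins(f'pics/{f}.png'))
```

```text
top0 [[[555.4, 128.9, 83]], [[551.6, -101.1, 83]]]
top1 [[[575.6, 128.8, 84]], [[551.6, -100.7, 94]]]
top2 [[[578.1, 129.3, 45]], [[588.6, -101.5, 94]]]
top3 [[[612.2, 128.0, 83]], [[588.8, -101.6, 90]]]
```

Pins at start were x = 555.4 and 551.6 mm. Targets are about 628 (left) and 624 (right), so the right knob needs about 32° more and the left about 30°.

```bash
python3 -m jog '[{"slide":[0,0,0],"roll":7},{"slide":[0,0,0],"roll":14},{"slide":[0,0,0],"roll":21},{"slide":[0,0,0],"roll":28},{"slide":[0,0,0],"roll":31.5}]'; python3 st.py R
```

```text
time: 13.82
ee_pos: [0.5491, -0.1765, 0.0692]
eef_rot: [-0.657, -0.245, 0.668, -0.248]
ft_force: [-2.9, 1.8, 2.2]
width: 0.0157
t 13.82 p [ 0.5491 -0.1765  0.0692] tilt [-0.013 -0.01  -1.   ] cwyaw 139.2 w 0.0157 F [-2.9  1.8  2.2] T [0.56 0.69 0.12]
j [-0.55  0.56  1.    1.79 -0.51  1.09 -0.23] slide cm to knob [ 0.22  0.05 -0.12]
```

```bash
python3 -m jog '[{"slide":[0,0,0],"roll":0},{"slide":[0,0,0],"roll":0},{"slide":[0,0,0],"roll":0},{"slide":[-3,0,0],"roll":0},{"slide":[-6,0,0],"roll":0}]' 0.4 35; python3 st.py L
```

```text
time: 14.23
ee_pos: [0.5488, -0.1758, 0.1289]
eef_rot: [-0.656, -0.246, 0.669, -0.248]
ft_force: [0.5, -0.2, 0.4]
width: 0.0412
t 14.23 p [ 0.5488 -0.1758  0.1289] tilt [-0.016 -0.01  -1.   ] cwyaw 139.1 w 0.0412 F [ 0.5 -0.2  0.4] T [-0.1  -0.01  0.07]
j [-0.6   0.49  1.06  1.74 -0.44  1.19 -0.27] slide cm to knob [  5.8  -28.12 -25.52]
```

```bash
python3 -m jog '[{"slide":[0,-28,-25.4],"roll":-7},{"slide":[0,-28,-25.4],"roll":-14},{"slide":[0,-28,-25.4],"roll":-21},{"slide":[0,-28,-25.4],"roll":-28},{"slide":[0,-28,-25.4],"roll":-30}]'; python3 st.py L
```

```text
time: 14.65
ee_pos: [0.554, 0.0343, 0.1274]
eef_rot: [-0.568, -0.413, 0.58, -0.412]
ft_force: [1.6, -0.8, -0.3]
width: 0.0523
t 14.65 p [0.554  0.0343 0.1274] tilt [-0.014 -0.009 -1.   ] cwyaw 108.6 w 0.0523 F [ 1.6 -0.8 -0.3] T [-0.08 -0.01  0.  ]
j [-0.93  0.38  0.95  1.79 -0.32  1.16 -0.2 ] slide cm to knob [  5.89  -5.06 -16.17]
```

```bash
python3 -m jog '[{"slide":[0,-5,-15.8],"roll":0},{"slide":[0,-5,-15.8],"roll":0},{"slide":[0,-5,-15.8],"roll":0},{"slide":[0,-5,-15.8],"roll":0},{"slide":[0,-5,-15.8],"roll":0}]'; python3 st.py L
```

```text
time: 15.07
ee_pos: [0.5556, 0.2105, 0.1253]
eef_rot: [-0.566, -0.418, 0.577, -0.415]
ft_force: [-0.5, 1.9, -0.1]
width: 0.0522
t 15.07 p [0.5556 0.2105 0.1253] tilt [-0.015 -0.006 -1.   ] cwyaw 107.8 w 0.0522 F [-0.5  1.9 -0.1] T [-0.01  0.13 -0.06]
j [-1.12  0.46  0.87  1.69 -0.38  1.19 -0.45] slide cm to knob [5.83 0.4  0.61]
```

```bash
python3 -m jog '[{"slide":[0,0,0.5],"roll":0},{"slide":[0,0,0.5],"roll":0}]'; python3 st.py L;python3 - <<'E'
from h import *
cv2.imwrite('pics/w4.png',r.camera('wrist')[:,:,::-1])
E
```

```text
time: 15.23
ee_pos: [0.5538, 0.2062, 0.1252]
eef_rot: [-0.565, -0.419, 0.576, -0.416]
ft_force: [-0.5, -1.0, -0.1]
width: 0.0524
t 15.23 p [0.5538 0.2062 0.1252] tilt [-0.015 -0.006 -1.   ] cwyaw 107.7 w 0.0524 F [-0.5 -1.  -0.1] T [-0.12  0.05 -0.02]
j [-1.12  0.45  0.88  1.7  -0.37  1.18 -0.45] slide cm to knob [5.82 0.44 0.14]
```

View pics/w4.png

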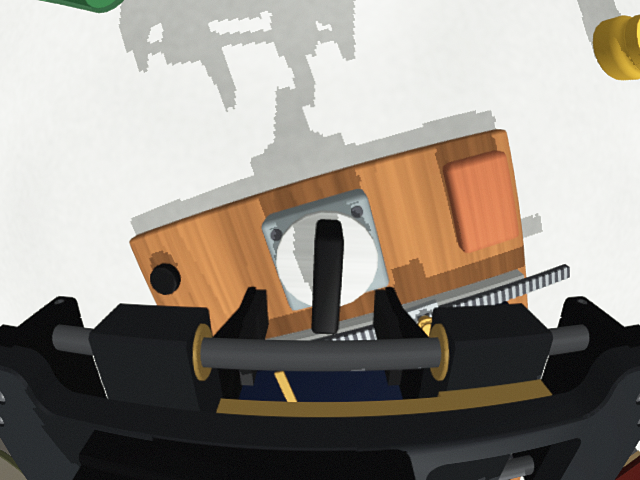

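Grip lies between the fingers. Descend, close, turn about 30°.

```bash
python3 -m jog '[{"slide":[1.5,0.4,0.1],"roll":0},{"slide":[3,0.4,0.1],"roll":0},{"slide":[4.5,0.4,0.1],"roll":0},{"slide":[5.5,0.4,0],"roll":0},{"slide":[5.5,0.4,0],"roll":0}]'; python3 st.py L
```

```text
time: 15.7
ee_pos: [0.5561, 0.2018, 0.0681]
eef_rot: [-0.565, -0.418, 0.578, -0.415]
ft_force: [-0.4, -0.2, -0.5]
width: 0.0524
t 15.7 p [0.5561 0.2018 0.0681] tilt [-0.018 -0.007 -1.   ] cwyaw 107.9 w 0.0524 F [-0.4 -0.2 -0.5] T [-0.09  0.06  0.03]
j [-1.07  0.53  0.83  1.74 -0.43  1.09 -0.4 ] slide cm to knob [ 0.1   0.02 -0.16]
```

```bash
python3 -m jog '[{"slide":[0,0,0],"roll":0},{"slide":[0,0,0],"roll":0},{"slide":[0,0,0],"roll":0},{"slide":[0,0,0],"roll":0},{"slide":[0,0,0],"roll":0}]' 0.75 35; python3 st.py L
```

```text
time: 16.12
ee_pos: [0.5564, 0.202, 0.0686]
eef_rot: [-0.565, -0.418, 0.578, -0.415]
ft_force: [0.6, -0.7, -0.1]
width: 0.0273
t 16.12 p [0.5564 0.202  0.0686] tilt [-0.017 -0.007 -1.   ] cwyaw 107.9 w 0.0273 F [ 0.6 -0.7 -0.1] T [-0.11  0.04 -0.04]
j [-1.07  0.53  0.83  1.74 -0.43  1.09 -0.4 ] slide cm to knob [ 0.16 -0.   -0.13]
```

```bash
python3 -m jog '[{"slide":[0,0,-0.1],"roll":0},{"slide":[0,0,-0.1],"roll":0},{"slide":[0,0,-0.1],"roll":0},{"slide":[0,0,-0.1],"roll":0},{"slide":[0,0,-0.1],"roll":0}]' 1 35; python3 st.py L
```

```text
time: 16.53
ee_pos: [0.5564, 0.2035, 0.0689]
eef_rot: [-0.565, -0.418, 0.578, -0.415]
ft_force: [-4.7, 1.0, 6.0]
width: 0.0158
t 16.53 p [0.5564 0.2035 0.0689] tilt [-0.017 -0.006 -1.   ] cwyaw 107.8 w 0.0158 F [-4.7  1.   6. ] T [0.12 0.8  0.02]
j [-1.07  0.53  0.83  1.74 -0.43  1.09 -0.41] slide cm to knob [0.19 0.04 0.02]
```

```bash
python3 -m jog '[{"slide":[0,0,0],"roll":7},{"slide":[0,0,0],"roll":14},{"slide":[0,0,0],"roll":21},{"slide":[0,0,0],"roll":26},{"slide":[0,0,0],"roll":30}]'; python3 st.py L
python3 - <<'E'
from h import *
cv2.imwrite('pics/top4.png',r.camera('top')[:,:,::-1])
cv2.imwrite('pics/side4.png',r.camera('side')[:,:,::-1])
E
```

```text
time: 16.95
ee_pos: [0.5561, 0.2036, 0.069]
eef_rot: [-0.654, -0.253, 0.667, -0.253]
ft_force: [-2.6, -0.9, 3.2]
width: 0.0158
t 16.95 p [0.5561 0.2036 0.069 ] tilt [-0.018 -0.006 -1.   ] cwyaw 138.1 w 0.0158 F [-2.6 -0.9  3.2] T [-0.06  0.64  0.08]
j [-1.15  0.58  0.95  1.74 -0.52  1.12 -0.87] slide cm to knob [ 0.19  0.07 -0.03]
```

View pics/top4.png

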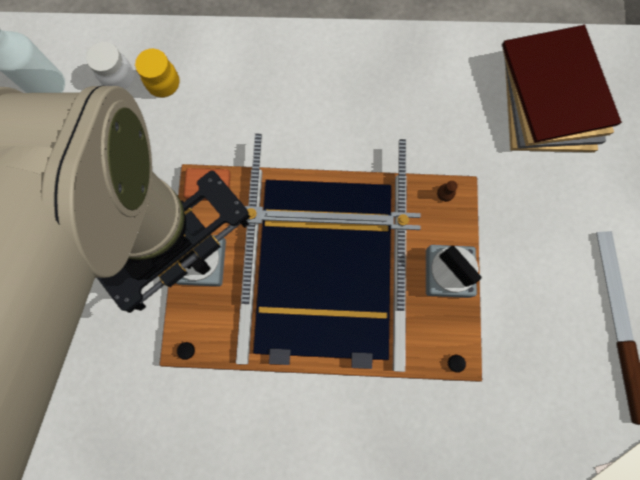

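Bar now covers the wide strip's far part in this slanted view, at rows 212–224. I measure its edges at its true height.

Run:
```python
from h import *
im=cv2.imread('pics/top4.png');im0=cv2.imread('pics/top0.png')
for c in (300,350): print(c,[tuple(im[y,c]) .__repr__().replace('np.uint8','') for y in range(206,233)])
cv2.imwrite('pics/z4.png',np.vstack([cv2.resize(im[200:240,235:425],None,fx=4.2,fy=6,interpolation=cv2.INTER_CUBIC)]))
s=cv2.imread('pics/side4.png');cv2.imwrite('pics/z5.png',cv2.resize(s[190:320,230:400],None,fx=4.5,fy=4.5,interpolation=cv2.INTER_CUBIC))
```

```text
300 ['((31), (17), (11))', '((32), (16), (11))', '((32), (16), (11))', '((32), (20), (18))', '((39), (59), (77))', '((83), (122), (149))', '((140), (149), (152))', '((156), (154), (149))', '((158), (154), (148))', '((157), (153), (148))', '((147), (143), (138))', '((116), (113), (109))', '((132), (128), (123))', '((149), (146), (140))', '((136), (134), (131))', '((81), (95), (103))', '((50), (101), (132))', '((53), (129), (170))', '((55), (136), (178))', '((55), (138), (178))', '((52), (126), (163))', '((39), (74), (96))', '((33), (30), (33))', '((33), (19), (15))', '((32), (17), (12))', '((32), (17), (12))', '((33), (18), (11))']
350 ['((30), (14), (9))', '((31), (16), (11))', '((31), (17), (12))', '((31), (16), (11))', '((31), (16), (11))', '((30), (18), (16))', '((36), (54), (69))', '((80), (115), (137))', '((135), (142), (145))', '((147), (145), (141))', '((148), (145), (141))', '((146), (143), (140))', '((136), (133), (129))', '((101), (100), (97))', '((105), (103), (100))', '((140), (137), (133))', '((136), (134), (130))', '((85), (91), (95))', '((42), (82), (104))', '((38), (95), (126))', '((48), (120), (158))', '((52), (129), (169))', '((49), (120), (157))', '((39), (81), (105))', '((32), (36), (42))', '((33), (18), (15))', '((31), (15), (11))']
```

View pics/z4.png

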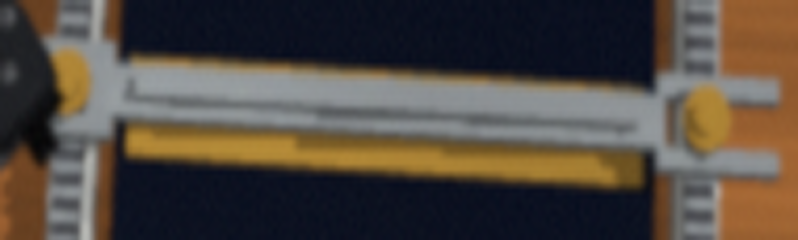

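View pics/z5.png

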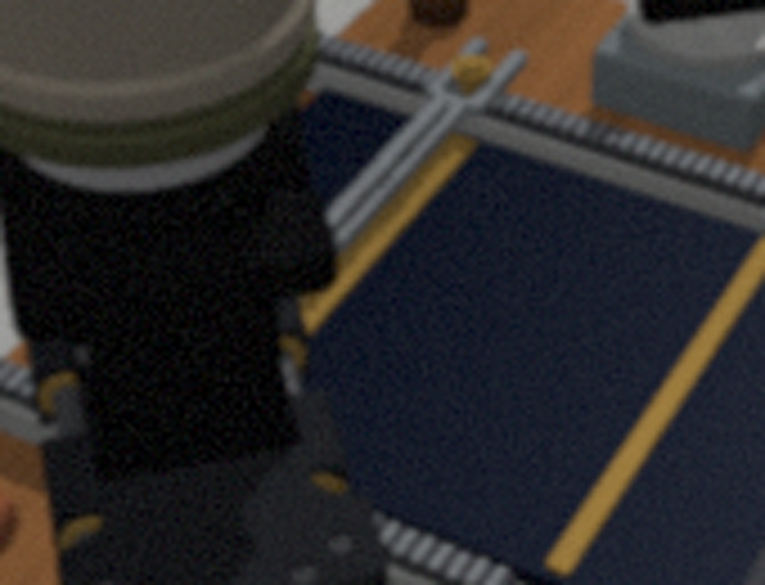

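```bash
cat > meas.py <<'E'
from h import *
import sys
def cross(v,th,up):
    # subpixel index of first crossing
    for i in range(len(v)-1):
        a,b=v[i],v[i+1]
        if up and a<th<=b or (not up and a>=th>b): return i+(th-a)/(b-a)
def edge(P): # list of px,z -> line x=a+b*(y-.0138), mm, robust
    A=np.array(P);y=A[:,1]-.0138;k=np.polyfit(y,A[:,0],1)
    for _ in range(3):
        e=abs(A[:,0]-np.polyval(k,y));m=e<max(2*np.median(e),3e-4);k=np.polyfit(y[m],A[m,0],1)
    return (k[1]*1000).round(2),np.degrees(k[0]).round(2)
im0=cv2.imread('pics/top0.png').astype(float)
f,n=[],[]
for c in range(272,382):
    R0=im0[195:240,c,2];m=int(R0[5:40].argmax()+5)
    a=cross(R0,85,True); d=cross(R0[25:],85,False)
    if a and d: f.append(ray('top',(c,195+a),.032)); n.append(ray('top',(c,220+d),.032))
ef,en=edge(f),edge(n);print('strip far',ef,'near',en,'centre',(ef[0]+en[0])/2,'wid',ef[0]-en[0])
im=cv2.imread(sys.argv[1]).astype(float);F,N,S=[],[],[]
for c in range(272,382):
    B=im[200:250,c,0];Rr=im[200:250,c,2]
    a=cross(B,95,True)
    if a is None: continue
    i0=int(a)+8; d=cross(B[i0:],90,False)
    if d is None: continue
    d+=i0
    e=cross(Rr[int(d)+2:],85,False)
    F.append(ray('top',(c,200+a),.052));N.append((c,200+d))
    if e: S.append(ray('top',(c,200+int(d)+2+e),.032))
eF=edge(F);print('bar far',eF)
for z in(.052,.040): print('bar near z',z,edge([ray('top',p,z) for p in N]))
print('strip near now',edge(S))
E
python3 meas.py pics/top4.png
```

```text
strip far (np.float64(639.59), np.float64(1.06)) near (np.float64(612.9), np.float64(0.94)) centre 626.245 wid 26.690000000000055
bar far (np.float64(632.68), np.float64(0.94))
bar near z 0.052 (np.float64(617.76), np.float64(0.83))
bar near z 0.04 (np.float64(620.84), np.float64(0.83))
strip near now (np.float64(612.62), np.float64(0.94))
```

Run:
```python
import sys;sys.argv=['',"pics/top4.png"]
from meas import *
# top0 bar start, narrow strip
F,N,a1,a2=[],[],[],[]
im=im0
for c in range(275,380):
    B=im[250:285,c,0];b=B-0
    th=(np.percentile(B,10)+B.max())/2
    a=cross(B,th,True);d=cross(B[::-1],th,True)
    if a and d: F.append(ray('top',(c,250+a),.052));N.append((c,250+34-d))
    Rr=im[295:330,c,2];a=cross(Rr,85,True);d=cross(Rr[::-1],85,True)
    if a and d: a1.append(ray('top',(c,295+a),.032));a2.append(ray('top',(c,295+34-d),.032))
print('bar0 far',edge(F))
for z in(.052,.04):print('near',z,edge([ray('top',p,z) for p in N]))
print('narrow',edge(a1),edge(a2))
```

```text
strip far (np.float64(639.59), np.float64(1.06)) near (np.float64(612.9), np.float64(0.94)) centre 626.245 wid 26.690000000000055
bar far (np.float64(632.68), np.float64(0.94))
bar near z 0.052 (np.float64(617.76), np.float64(0.83))
bar near z 0.04 (np.float64(620.84), np.float64(0.83))
strip near now (np.float64(612.62), np.float64(0.94))
bar0 far (np.float64(560.81), np.float64(0.97))
near 0.052 (np.float64(546.3), np.float64(1.01))
near 0.04 (np.float64(548.12), np.float64(1.01))
narrow (np.float64(488.42), np.float64(1.07)) (np.float64(479.78), np.float64(0.95))
```

Bar centre reads 625.2–625.7 mm against the strip's 626.2, and the angle 0.9° against 1.0°. I release and retreat for an unobstructed second look.

```bash
python3 -m jog '[{"slide":[0,0,0],"roll":0},{"slide":[0,0,0],"roll":0},{"slide":[0,0,0],"roll":0},{"slide":[-3,0,0],"roll":0},{"slide":[-7,0,0],"roll":0}]' 0.4 35; python3 st.py L
```

```text
time: 17.47
ee_pos: [0.5555, 0.2034, 0.1371]
eef_rot: [-0.651, -0.254, 0.668, -0.255]
ft_force: [1.0, 0.1, -0.4]
width: 0.0416
t 17.47 p [0.5555 0.2034 0.1371] tilt [-0.023 -0.009 -1.   ] cwyaw 137.8 w 0.0416 F [ 1.   0.1 -0.4] T [-0.02  0.02 -0.01]
j [-1.19  0.5   1.01  1.68 -0.44  1.24 -0.91] slide cm to knob [ 7.01  0.15 -0.24]
```

```bash
python3 -m jog '[{"slide":[-4,0,0],"roll":-7},{"slide":[-8,0,0],"roll":-14},{"slide":[-11,0,0],"roll":-21},{"slide":[-14,0,0],"roll":-28},{"slide":[-14,0,0],"roll":-35}]'; python3 st.py L
```

```text
time: 17.88
ee_pos: [0.5611, 0.2047, 0.2832]
eef_rot: [-0.546, -0.445, 0.557, -0.441]
ft_force: [0.7, -0.3, -0.4]
width: 0.052
t 17.88 p [0.5611 0.2047 0.2832] tilt [-0.015 -0.006 -1.   ] cwyaw 102.5 w 0.052 F [ 0.7 -0.3 -0.4] T [-0.1   0.04 -0.02]
j [-1.15  0.35  0.95  1.47 -0.28  1.48 -0.42] slide cm to knob [21.62 -0.1   0.05]
```

```bash
python3 -m jog '[{"slide":[0,0,0],"roll":-7},{"slide":[0,0,0],"roll":-14},{"slide":[0,0,0],"roll":-14},{"slide":[0,0,0],"roll":-14},{"slide":[0,0,0],"roll":-14}]'; python3 st.py L
python3 - <<'E'
from h import *
import pickle
for n in('top','side'): cv2.imwrite(f'pics/{n}5.png',r.camera(n)[:,:,::-1])
s=r.read_state();pickle.dump((s['ee_pos'],s['eef_rot']),open('w5.pkl','wb'))
cv2.imwrite('pics/w5.png',r.camera('wrist')[:,:,::-1])
E
python3 meas.py pics/top5.png
```

```text
time: 18.3
ee_pos: [0.5611, 0.2045, 0.283]
eef_rot: [0.489, 0.508, -0.499, 0.503]
ft_force: [0.2, -0.3, -0.8]
width: 0.052
t 18.3 p [0.5611 0.2045 0.283 ] tilt [-0.015 -0.006 -1.   ] cwyaw 88.7 w 0.052 F [ 0.2 -0.3 -0.8] T [-0.06  0.    0.04]
j [-1.12  0.34  0.9   1.47 -0.26  1.48 -0.19] slide cm to knob [ 2.16e+01 -1.10e-01  1.00e-02]
strip far (np.float64(639.59), np.float64(1.06)) near (np.float64(612.9), np.float64(0.94)) centre 626.245 wid 26.690000000000055
bar far (np.float64(632.65), np.float64(0.96))
bar near z 0.052 (np.float64(617.88), np.float64(0.84))
bar near z 0.04 (np.float64(620.95), np.float64(0.84))
strip near now (np.float64(612.66), np.float64(0.94))
```

View pics/w5.png

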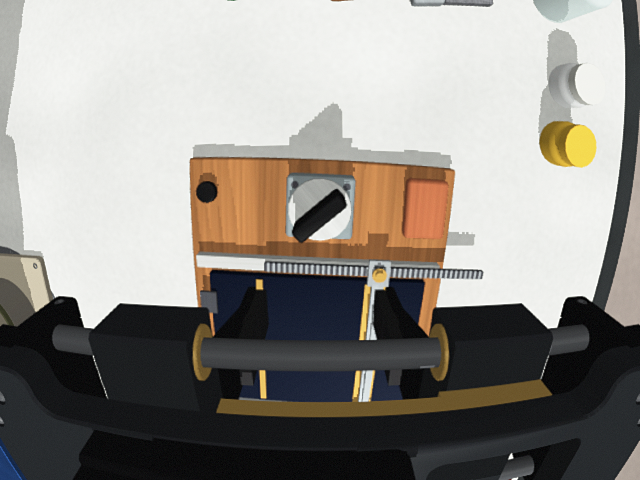

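View pics/side5.png

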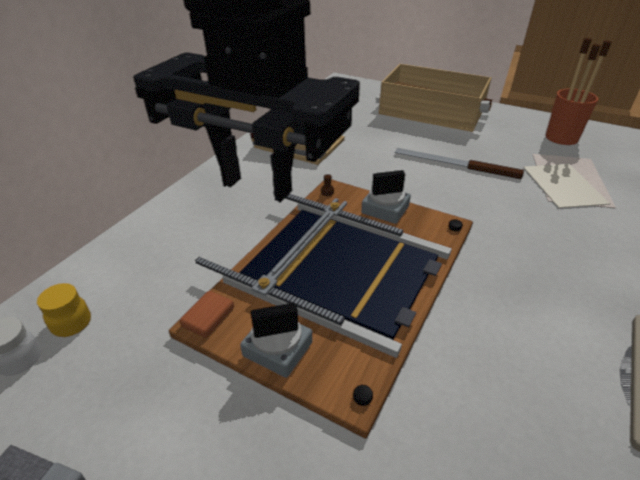

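Side view: bar runs (265,284)–(335,206) over the wide strip, with gilt showing on the near side. I compare edges in this view as well.

Run:
```python
from h import *
sys_cols=None
def fr(P): return P[0]*1000-np.tan(np.radians(1.0))*(P[1]*1000-13.8)
im0=cv2.imread('pics/side0.png').astype(float);im5=cv2.imread('pics/side5.png').astype(float)
# sample along frame-x lines at fixed y: project world points at height z, read profile
def prof(im,y,z,xs):
    px=np.array([proj('side',[x+np.tan(np.radians(1))*(y-.0138),y,z]) for x in xs],np.float32)
    return cv2.remap(im.astype(np.float32),px[None,:,0],px[None,:,1],cv2.INTER_LINEAR)[0]
xs=np.arange(.595,.655,.0002)
def avg(im,z): return np.mean([prof(im,y,z,xs) for y in np.arange(-.05,.07,.003)],0)
def tr(v,th):
    s=v>th;i=np.where(s[1:]!=s[:-1])[0];return [(round(xs[k]*1000,1),'+' if s[k+1] else '-') for k in i]
a=avg(im0,.032);print('strip side0 (R ch)',tr(a[:,2],(a[:,2].max()+a[:,2].min())/2))
b=avg(im5,.052);B=b[:,0];print('bar side5 z.052 (B)',tr(B,(B.max()+np.percentile(B,5))/2),np.round(B[::10]))
b=avg(im5,.040);B=b[:,0];print('bar z.040',tr(B,(B.max()+np.percentile(B,5))/2))
b=avg(im5,.032);print('strip now R',np.round(b[::8,2]),np.round(b[::8,0]))
cv2.imwrite('pics/z6.png',cv2.resize(im5[195:300,245:350].astype(np.uint8),(600,600),interpolation=cv2.INTER_CUBIC))
```

```text
strip side0 (R ch) [(np.float64(609.4), '+'), (np.float64(637.2), '-')]
bar side5 z.052 (B) [(np.float64(612.0), '+'), (np.float64(628.0), '-')] [ 36.  36.  44.  52.  51.  42.  38.  44.  61.  88. 107.  97.  79.  92.
 115. 118.  95.  57.  35.  32.  32.  32.  32.  31.  31.  32.  31.  31.
  30.  31.  30.]
bar z.040 [(np.float64(619.4), '+'), (np.float64(635.8), '-')]
strip now R [ 17.  17.  17.  17.  17.  17.  16.  20.  40.  75. 110. 131. 134. 123.
 107.  94.  87.  77.  73.  84. 100. 101.  85.  74.  83. 103. 114. 110.
  90.  58.  28.  14.  11.  13.  13.  12.  12.  12.] [ 36.  36.  36.  36.  36.  36.  36.  35.  35.  38.  45.  52.  54.  49.
  42.  38.  41.  51.  66.  88. 105. 106.  90.  78.  88. 108. 120. 117.
  98.  68.  43.  33.  31.  33.  32.  32.  32.  32.]
```

View pics/z6.png

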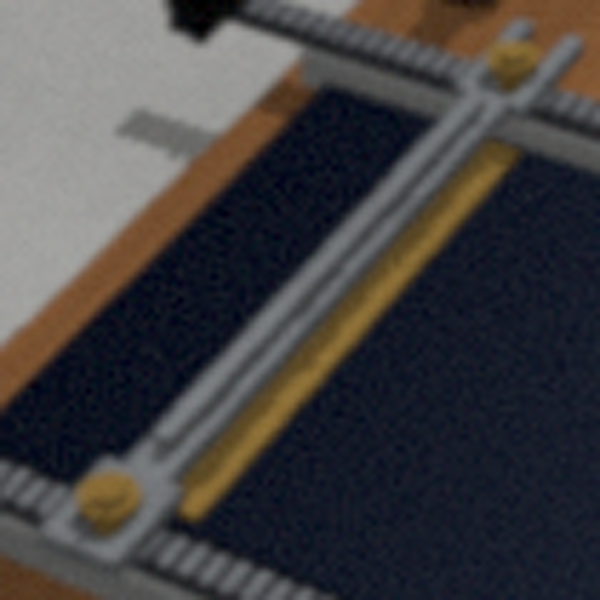

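Run:
```python
from h import *
t=np.tan(np.radians(1.0))
def run(cam,f,z,lo,hi,ch,ys=np.arange(-.05,.07,.003)):
    xs=np.arange(lo,hi,.0002);im=cv2.imread(f).astype(np.float32);A=[]
    for y in ys:
        px=np.array([proj(cam,[x+t*(y-.0138),y,z]) for x in xs],np.float32)
        A.append(cv2.remap(im,px[None,:,0],px[None,:,1],cv2.INTER_LINEAR)[0])
    v=np.mean(A,0)[:,ch];th=(v.max()+np.percentile(v,5))/2;s=v>th;i=np.where(s)[0]
    return round(xs[i[0]]*1000,2),round(xs[i[-1]]*1000,2)
for cam in('top','side'):
    w=run(cam,f'pics/{cam}0.png',.032,.595,.655,2);n=run(cam,f'pics/{cam}0.png',.032,.462,.505,2)
    b0=run(cam,f'pics/{cam}0.png',.052,.525,.58,0)
    for z in(.052,.047): 
        b0=run(cam,f'pics/{cam}0.png',z,.525,.58,0);b5=run(cam,f'pics/{cam}5.png',z,.600,.655,0)
        print(cam,z,'wide',w,'narrow',n,'mid',(sum(w)+sum(n))/4,'bar0',b0,sum(b0)/2,'bar5',b5,sum(b5)/2,'err far',b5[1]-7-sum(w)/2, 'travel',b5[1]-b0[1], 'need',(sum(w)-sum(n))/4)
```

```text
top 0.052 wide (np.float64(613.0), np.float64(639.6)) narrow (np.float64(479.8), np.float64(488.4)) mid 555.2 bar0 (np.float64(546.4), np.float64(560.8)) 553.5999999999999 bar5 (np.float64(618.0), np.float64(632.8)) 625.4 err far -0.5 travel 72.0 need 71.09999999999997
top 0.047 wide (np.float64(613.0), np.float64(639.6)) narrow (np.float64(479.8), np.float64(488.4)) mid 555.2 bar0 (np.float64(547.2), np.float64(561.6)) 554.4000000000001 bar5 (np.float64(619.2), np.float64(634.2)) 626.7 err far 0.900000000000091 travel 72.60000000000002 need 71.09999999999997
side 0.052 wide (np.float64(609.6), np.float64(637.2)) narrow (np.float64(477.2), np.float64(486.4)) mid 552.6 bar0 (np.float64(541.2), np.float64(556.8)) 549.0 bar5 (np.float64(612.2), np.float64(628.0)) 620.1 err far -2.400000000000091 travel 71.20000000000005 need 70.80000000000007
side 0.047 wide (np.float64(609.6), np.float64(637.2)) narrow (np.float64(477.2), np.float64(486.4)) mid 552.6 bar0 (np.float64(543.6), np.float64(559.2)) 551.4000000000001 bar5 (np.float64(615.2), np.float64(631.2)) 623.2 err far 0.7999999999999545 travel 72.0 need 70.80000000000007
```

Both views agree once the edge height is triangulated: the bar's visible edges sit near z ≈ 47 mm. That puts the bar about 0.7 mm beyond the strip's centre line and within about 0.1° of square. It did not move on release, and the gripper is clear, so I hand in.

Run:
```python
from bench import r
print(r.read_state()['time']);r.close_job()
```

```text
18.45
the job is handed in; nothing more can be done
```

The bar now sits over the wide gilt strip, the one on the far side of the panel. It is about 0.7 mm past the strip's centre line and within about 0.1° of square with it. I handed the job in at 18.5 s with the gripper open and well clear of the frame.

I turned the knobs clockwise in turn: left 38°, right 71°, left 71°, right 67°, left 30°. The bar's tilt in the pictures never exceeded about 7°, well under the 15° limit. The bar read the same before and after I let go of the last knob.

**Checks that disagreed:**
- **Bar centring:** taking the bar's top at its nominal height (52 mm), the top camera put the bar 0.5–1 mm short of centre and the side camera about 2–3 mm short. The two views agree if the visible edges are nearer 47 mm high; that gives about +0.7 mm.
- **Distance travelled:** by this check the bar went about 0.4–1.5 mm further than half the spacing between the strips, so it also suggests a small overshoot.

I left this remainder because it is less than the 1.5 mm play in the pins.

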